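Open the latched board clamshell

ROBOT

A 6-joint arm with a two-finger parallel gripper is mounted at the origin on the work surface. World frame = base frame: x ahead of the robot, y to its left, z up, the work surface at z = 0. Lengths are in mm, angles in rad, forces in N, time in s.
With the tool pointing down it reaches from about 300 to 775 mm from the base axis. Payload 14.6 kg.
Tool frame: the origin (TCP) lies between the finger pads; the fingertips stand 19 mm ahead of it and the grasp point (between the pads) is the TCP; z points along the fingers, y is the line along which they close (so a half turn about z gives the same grasp; the last joint's range is limited). The gripper opens to 94 mm and grips with 3 to 60 N. Pads are 16 mm wide; open, the fingers measure 119 mm over their backs; the gripper's body (75 mm by 177 mm) begins 78 mm behind the grasp point.
Start: joints at [-1.333, 0.3, 1.521, -0, 1.321, -0.067], TCP at [165.049, -524.641, 224.446] pointing down, gripper open.
Joint ranges: [-3.03, 3.03], [-0.79, 2.21], [0.23, 2.52], [-1.04, 4.18], [0, 3.07], [-2.55, 2.55]. Speed limits (rad/s): [2.22, 2.22, 2.57, 3.14, 3.14, 3.14].

INTERFACE

Orientations are given as [roll, pitch, yaw] about the fixed x, y, z axes, in that order (R = Rz(yaw) Ry(pitch) Rx(roll)).
In Python, from cell import monitor, imaging, job, find_in, trace gives the robot as it stands. The module is installed in compiled form; this text tells all that it offers.
- The arm moves only by the tool arm_command, never from a script. Its argument "steps" is a list of rows, each a list of 5 numbers: the opening, from 0 (shut) to 1 (fully open), then the shift along the tool's x, y, z in mm, then the turn about the tool's z in degrees. In form: [[gripper, dx, dy, dz, turn], ...]. A call has 1 to 20 rows; each row is the pose to reach, as a shift and turn from the pose commanded when the call began, along the tool's axes at that moment; what a row does not reach only later rows make up. A row lasts 1/8 s, in which the tool goes at most 62.5 mm and 10.7 degrees, less where a joint would pass 70% of its speed; a pose out of reach is approached as far as the arm can. A call with a gripper value outside its range is refused whole. The fingers move at their own pace and stop on an object; "force" is the grip in N (left out, the last holds). Time passes only in rows, so rows that repeat a pose let the fingers close. It gives the time, the measured TCP pose, the force, the opening and the grip force at its end, in the units of the state.
- monitor.read_state(): the state, without advancing time (a new reading comes with each control period).
- imaging.camera(name): name is "scene" or "side" or "wrist"; returns a dict with "img" (400x640x3 uint8, red, green, blue), "mtx" (3x3 intrinsics, pixels), "D" ([k1, k2, p1, p2, k3] as OpenCV has them; the pictures are not rectified), "view" (4x4, takes a point from world to camera coordinates). Camera axes: x right, y down, z forward; pixel columns grow to the right and rows downward; lengths in mm; the calibration is good to about 2 mm. A picture is of the moment at which its call begins. There is no depth.
- job.sign_off(): hands the job in; it is judged then, once.
Trained networks look in a picture, given as the dict that the camera call returned (one of the last four; its "shot" number tells which), for a name from the list of things; names that differ only in an ending like _2 or _b are one class to them, and where a whole thing is asked for, a point or a joint stands for the part that bears it (a point fixed in the world has none). Each returns a list of dicts, best first, with "p" (0 to 1); they miss things now and then, are a little off and sometimes report something else, mostly with a low value. They report only what shows in the picture. A call takes as long as a camera call.
- find_in(picture, target): "rect" ([centre column, centre row, width, height] in pixels, round what is visible of it).
- trace(picture, target): "region" (400x640 bool, what is visible of it) and "rect" ([centre column, centre row, width, height] in pixels, round what is visible of it).
The state is a dict: "clock": time; "joints": joint angles; "qd": joint speeds; "effort": joint torques, N m; "eef_pos": TCP position; "eef_rot": TCP orientation; "wrist_force": force on the tool from outside, world axes, zero at the start; "moment": the same for the moment, N m; "finger_gap": finger opening in mm; "finger_force": force on a finger pad.
Only numpy, scipy, OpenCV 4.12 (cv2) and the standard library are available. Lean on these libraries where they do the work, as an engineer would, in place of code of your own. Each camera call takes 0.05 s, during which the arm holds its last target. There are 200 camera calls.

TASK

Open the wider of the two clamshell holders so the circuit board inside can be got at: press its front release tab down with the fingertips until the lid springs up, then push the lid all the way back until it rests against its stop. Let the tab spring back and leave the lid standing open by itself; leave the narrow holder shut, and do not pick up or shift the board or any other loose thing.

Things in the scene. Friction and masses are not known exactly. Their poses are not given: they have to be found in the camera images.
- wide: WIDE clamshell holder, a circuit board inside. Black open box screwed to the bench, 130 (x) x 150 (y) x 50 mm high; origin at the centre of its underside; x points from the front (release tab) to the back (hinge), z up. Lid, tab and hook are plain grey plastic. A foot plate 6 mm thick, 74 mm wide, runs out under the tab to x = -137 mm.
- wide_lid (a joint): Wide lid's angle in rad about its back hinge: 0 shut and latched, 1.85 at the fully open stop. Flat plate 124 mm from hinge to front edge, 150 mm wide, 6 mm thick, 100 g. Unlatched, a spring lifts it in about a second to about 1.05; from there only its weight and a damped hinge resist (under 2 N). Past upright it need not fall back by itself: push it to the stop, where it stays.
- wide_tab (a joint): Wide holder's release tab, a sprung rocker: 0 at rest, 0.25 rad fully pressed. Pressing its pad down tips the hook forward off the lid's front edge. It lets go at about 0.13 (pad some 4 mm down); fully pressed the pad's middle is about 8 mm down, at about 5 N. It springs back when released. Latched, the lid cannot be pulled open.
- wide_tab_pad (a point): Middle of the top face of the wide holder's release pad, 34 (x) x 36 (y) mm, 30 mm above the bench, 108 mm in front of the box's origin. The upright latch hook, 24 mm wide, reaching 63 mm above the bench, stands between pad and lid, 75 mm in front of the origin; it tips about 11 mm towards the pad when pressed.
- wide_lid_edge (a point): Middle of the lower front edge of the wide lid (shut: 52 mm above the bench, 64 mm in front of the box's origin); moves with the lid. Risen by its spring it is about 160 mm above the bench.
- wide_lid_hinge (a point): Hinge line of the wide lid, at its middle: 52 mm above the bench, 60 mm behind the box's origin.
- narrow: NARROW clamshell holder of the same make. Black open box screwed to the bench, 130 (x) x 80 (y) x 50 mm high; origin at the centre of its underside; x points from the front (release tab) to the back (hinge), z up. Lid, tab and hook are plain grey plastic. A foot plate 6 mm thick, 74 mm wide, runs out under the tab to x = -137 mm.
- narrow_lid (a joint): Lid angle of the narrow clamshell in rad, 0 shut and latched; works as the wide one's.
- board: Loose green circuit board, 70 x 95 mm, 17 mm high with its parts, origin at the centre of its underside; lies in the wide clamshell, 6 mm above the bench, and stays there.
- cells: Loose pack of three green round cells side by side, 93 x 31 mm, 20 mm high, origin under its middle; lies between the clamshells.
- fob: Loose black car key, 55 x 34 x 13 mm body with a flat steel blade reaching 67 mm to its -x side, origin under the body's middle.
- driver: Loose screwdriver lying on the bench, about 170 mm long.
- tweezers: Loose steel tweezers lying flat, 120 mm long, 7 mm high, origin under the middle.
- shell: Loose black plastic housing shell, upside down, 110 x 130 mm, 99 mm high, origin under its middle.
- spray: Loose upright spray can, 54 mm wide, 190 mm high, origin under its middle.
- jar: Loose upright clear jar with a red cap, 90 mm wide, 120 mm high, origin under its middle.

How it is judged:
By the outcome, as a careful person would: the job done as asked, in the order asked, and still so for the second after the job is handed in, with the robot touching nothing.
It also fails if it takes over 38 s, if anything falls off the work surface, if the arm or the gripper's body presses on something with over 40 N, if the wrist force passes 120 N, or if a joint passes its speed limit or range.

## Working session

There is one attempt and no reset: what is moved stays moved. The work goes in short steps, Python scripts to look and compute and a tool call to move; the robot and the scene stay as the last step left them, time stands still between calls to the robot, and variables do not carry over. Pictures are saved under pics/ and viewed, at most 10 in all, crops included, and the job is handed in when it is done.

Besides the shell and the picture viewer there is one more tool, called after "Request:" in YAML: its name, and indented under it one key for each argument. arm_command: Moves the arm, as the interface text tells. Its arguments: {"type":"object","properties":{"steps":{"type":"array","items":{"type":"array","items":{"type":"number"}}},"force":{"type":"number"}},"required":["steps"]}

```bash
mkdir -p pics; cat > h.py <<'E'
import numpy as np, cv2
from cell import monitor, imaging, job, find_in, trace
def ray(c,uv):
    p=cv2.undistortPoints(np.array([[uv]],float),np.array(c["mtx"]),np.array(c["D"]))[0,0]
    V=np.array(c["view"]);R,t=V[:3,:3],V[:3,3]
    return -R.T@t, R.T@np.array([p[0],p[1],1.])
def atz(c,uv,z):
    o,d=ray(c,uv); return o+d*(z-o[2])/d[2]
def tri(a,b):
    A=0;B=0
    for o,d in (a,b):
        d=d/np.linalg.norm(d);P=np.eye(3)-np.outer(d,d);A=A+P;B=B+P@o
    return np.linalg.solve(A,B)
def proj(c,X):
    V=np.array(c["view"]);r,_=cv2.Rodrigues(V[:3,:3])
    return cv2.projectPoints(np.array(X,float).reshape(-1,1,3),r,V[:3,3],np.array(c["mtx"]),np.array(c["D"]))[0][:,0]
E
python3 - <<'E'
from h import *
s=monitor.read_state();print(s)
ims=[]
for n in("scene","side"):
    c=imaging.camera(n);im=c["img"][:,:,::-1].copy()
    for k in("wide","narrow","wide_tab","wide_lid","wide_tab_pad"):
        r=find_in(c,k)
        for q in r[:3]:print(n,k,np.round(q["rect"]),round(q["p"],2),atz(c,q["rect"][:2],50).round())
    cv2.imwrite(f"pics/{n}0.png",im)
E
```

```text
{'clock': 0.0, 'joints': array([-1.33260366e+00,  3.00483606e-01,  1.52158002e+00,  3.88549199e-05,
        1.32072476e+00, -6.65897021e-02]), 'qd': array([-0.00226668,  0.00030303, -0.00080481, -0.00133955,  0.0002148 ,
        0.00043282]), 'effort': array([ 2.77503794e-03, -5.31803370e+01, -3.52734661e+01,  7.09142187e-02,
        2.44354480e-02, -1.05871582e-04]), 'eef_pos': array([ 165.00048652, -524.40819131,  223.87991426]), 'eef_rot': array([-3.14040207e+00, -1.17116156e-04,  3.04772666e-01]), 'wrist_force': array([-0.07501198, -0.47234428,  0.30805083]), 'moment': array([ 0.00389666, -0.03270514, -0.01352244]), 'finger_force': 0.0, 'finger_gap': 94.06735381701012}
scene wide [240. 196.  57.  57.] 0.78 [ 552. -216.   50.]
scene narrow [396. 186.  54.  54.] 0.8 [589. 209.  50.]
scene wide_tab [401. 242.  22.  48.] 0.69 [774. 163.  50.]
scene wide_tab [238. 170.  13.   8.] 0.66 [ 444. -219.   50.]
scene wide_lid [240. 189.  52.  41.] 0.63 [ 522. -215.   50.]
scene wide_tab_pad [236. 170.  14.   8.] 0.4 [ 441. -224.   50.]
side wide [374. 176.  69.  49.] 0.66 [ 490. -198.   50.]
side narrow [301. 275.  85.  59.] 0.65 [529. 239.  50.]
side wide_tab [395. 181.  17.  18.] 0.53 [ 420. -200.   50.]
side wide_lid [366. 170.  55.  37.] 0.64 [ 524. -216.   50.]
side wide_lid [290. 263.  60.  38.] 0.5 [574. 218.  50.]
side wide_tab_pad [394. 179.  19.  15.] 0.43 [ 426. -209.   50.]
```

View pics/scene0.png

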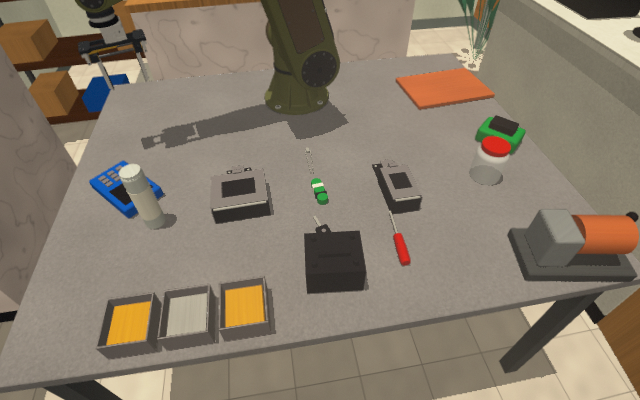

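View pics/side0.png

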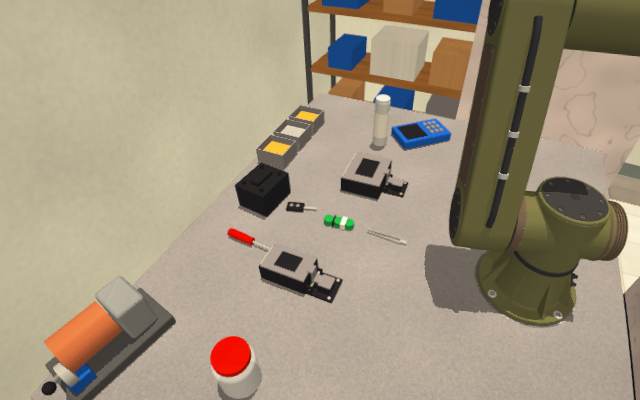

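The wide holder is at scene (240,196) and side (374,176), with its tab facing the robot. That puts it near (545,-215), and the pad at about (430,-217). The spray can at scene (145,195) is well clear. I'll go above the pad and take a closer look.

Request:
arm_command:
  steps:
    - [0,50,-35,-5,4]
    - [0,100,-70,-10,8]
    - [0,150,-105,-15,12]
    - [0,200,-140,-20,17]
    - [0,250,-180,-25,17]
    - [0,300,-215,-25,17]
    - [0,317,-225,-25,17]
    - [0,317,-225,-25,17]
    - [0,317,-225,-25,17]

```text
clock: 1.72
eef_pos: [399.5, -215.5, 249.4]
eef_rot: [3.142, 0.0, 0.008]
wrist_force: [0.4, -0.1, -0.3]
finger_gap: 7.8
finger_force: 0.0
```

```bash
python3 - <<'E'
from h import *
s=monitor.read_state();print(s["clock"],s["eef_pos"],s["eef_rot"])
C={n:imaging.camera(n) for n in("scene","side","wrist")}
cv2.imwrite("pics/w1.png",C["wrist"]["img"][:,:,::-1])
for k in("wide","wide_tab_pad","wide_tab","wide_lid"):
  R={}
  for n,c in C.items():
    r=find_in(c,k)
    for q in r[:2]:print(n,k,np.round(q["rect"]),round(q["p"],2),atz(c,q["rect"][:2],30 if "tab" in k else 55).round())
c=C["wrist"];print(-np.array(c["view"])[:3,:3].T@np.array(c["view"])[:3,3],np.array(c["view"])[:3,:3].round(2))
r=trace(c,"wide_lid")
if r:
    m=r[0]["region"].astype(np.uint8);pts=np.argwhere(m)[:,::-1]
    b=cv2.boxPoints(cv2.minAreaRect(pts.astype(np.float32)));print([ (x.round(),atz(c,x,58).round(1)) for x in b])
E
```

```text
1.725 [ 399.49603869 -215.45532732  249.41443951] [3.14151729e+00 1.63439134e-04 7.63608815e-03]
scene wide [401. 239.  20.  56.] 0.74 [768. 165.  55.]
scene wide [242. 193.  59.  58.] 0.71 [ 546. -208.   55.]
side wide [376. 177.  69.  45.] 0.59 [ 480. -190.   55.]
side wide [289. 263.  58.  36.] 0.41 [572. 223.  55.]
wrist wide [325.  94. 165. 189.] 0.7 [ 491. -221.   55.]
scene wide_tab_pad [239. 168.  12.   6.] 0.4 [ 415. -219.   30.]
side wide_tab_pad [395. 176.  15.  11.] 0.45 [ 433. -249.   30.]
wrist wide_tab_pad [327. 149.  37.  65.] 0.72 [ 435. -224.   30.]
side wide_tab [393. 180.  19.  13.] 0.65 [ 431. -226.   30.]
wrist wide_tab [329. 149.  34.  56.] 0.88 [ 434. -227.   30.]
scene wide_lid [239. 189.  53.  40.] 0.67 [ 529. -218.   55.]
side wide_lid [368. 168.  51.  32.] 0.88 [ 520. -224.   55.]
wrist wide_lid [329.  63. 163. 124.] 0.6 [ 520. -225.   55.]
[ 472.79075785 -214.82213465  409.16199175] [[ 0.01 -1.    0.  ]
 [-0.97 -0.01  0.25]
 [-0.25 -0.   -0.97]]
[(array([245.,   0.], dtype=float32), array([ 574.5, -146.2,   58. ])), (array([406.,   0.], dtype=float32), array([ 575.9, -295.1,   58. ])), (array([406., 127.], dtype=float32), array([ 460.2, -302.3,   58. ])), (array([245., 127.], dtype=float32), array([ 458.9, -141.8,   58. ]))]
```

View pics/w1.png

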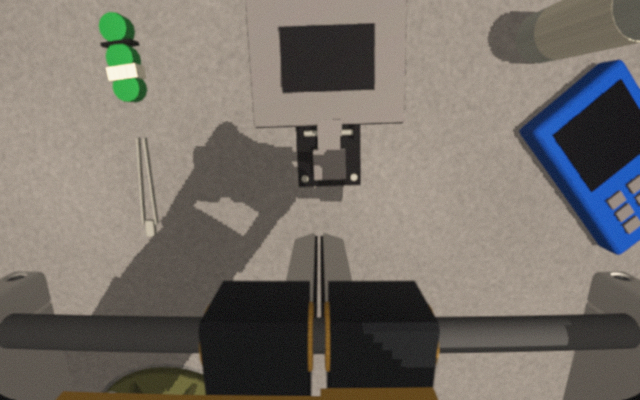

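The lid's front edge runs from pixel (257,127) to (402,122). The grey pad is at about columns 313–346, rows 151–182, in front of the hook. I'll convert these to world positions.

```bash
python3 - <<'E'
from h import *
c=imaging.camera("wrist")
a,b=atz(c,(257,127),58),atz(c,(402,122),58)
d=a-b;print(a,b,np.linalg.norm(d),"yaw",np.arctan2(-d[0],d[1]))
yaw=np.arctan2(-d[0],d[1]);ex=np.array([np.cos(yaw),np.sin(yaw),0])
m=(a+b)/2;o=m+64*ex;o[2]=0
pad=o-108*ex+[0,0,30];print("origin",o,"pad",pad,"proj",proj(c,[pad,pad+17*ex,pad-17*ex]))
print("pad seen",atz(c,(330,151),30),atz(c,(330,182),30))
# height check: pad from scene view
im=c["img"][:,:,::-1].copy()
for u in proj(c,[pad,pad+17*ex,pad-17*ex,m,o+60*ex+[0,0,52]]):cv2.circle(im,tuple(int(x) for x in u),2,(0,0,255),-1)
cv2.imwrite("pics/w2.png",cv2.resize(im[60:260,200:460],None,fx=3,fy=3)[:600,:780])
E
```

```text
[ 459.46617264 -152.83914296   58.        ] [ 465.74720517 -297.08310647   58.        ] 144.38065097992953 yaw 0.043517018083929805
origin [ 526.54609908 -222.17691451    0.        ] pad [ 418.64834441 -226.87526923   30.        ] proj [[329.73073957 164.31937743]
 [329.31669538 148.82261088]
 [330.13405757 179.48969445]]
pad seen [ 433.27395015 -226.92133326   30.        ] [ 398.81643985 -227.51475934   30.        ]
```

View pics/w2.png

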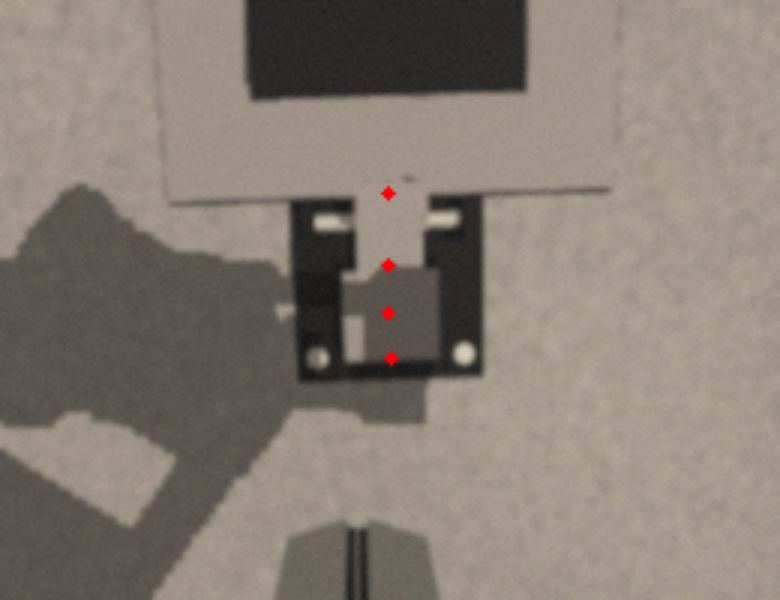

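The projected model points land on the pad and the lid edge. The pad is at (418,-227) and the holder's yaw is 0.043. Next I'll go down to just above the pad and then press.

Request:
arm_command:
  steps:
    - [0,15,11.5,50,-2]
    - [0,15,11.5,105,-2]
    - [0,15,11.5,155,-2]
    - [0,15,11.5,185,-2]
    - [0,15,11.5,193,-2]
    - [0,15,11.5,197,-2]
    - [0,15,11.5,200,-2]
    - [0,15,11.5,202,-2]
    - [0,15,11.5,204,-2]
    - [0,15,11.5,206,-2]
    - [0,15,11.5,206,-2]
    - [0,15,11.5,206,-2]

```text
clock: 4.08
eef_pos: [414.6, -226.5, 43.9]
eef_rot: [3.141, 0.001, 0.043]
wrist_force: [-7.5, -0.9, 6.3]
finger_gap: 0.6
finger_force: 3.9
```

```bash
python3 - <<'E'
from h import *
c=imaging.camera("side");cv2.imwrite("pics/s3.png",cv2.resize(c["img"][100:240,290:470,::-1],None,fx=4,fy=4,interpolation=2))
E
```

```text
(no output)
```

View pics/s3.png

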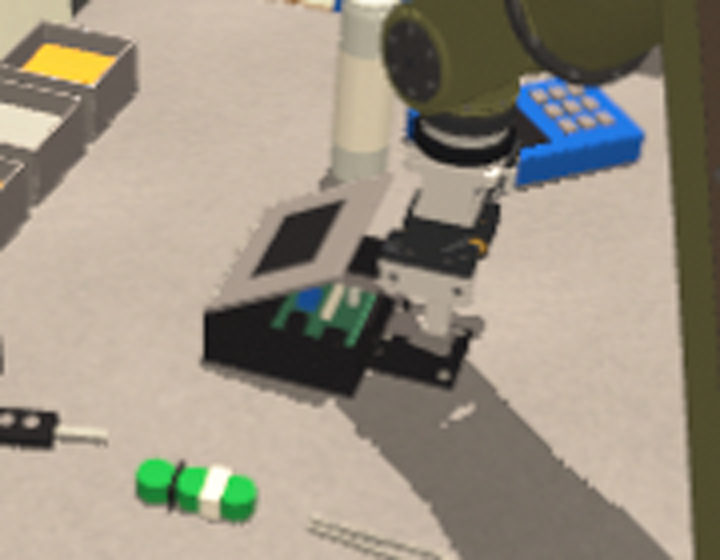

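The lid is unlatched and rising. The pixels show the board staying inside. I'll let the tab go, backing off slightly and rising to pushing height.

Request:
arm_command:
  steps:
    - [0,-4,0,-10,0]
    - [0,-12,0,-40,0]
    - [0,-15,0,-80,0]
    - [0,-15,0,-106,0]
    - [0,-15,0,-106,0]
    - [0,-15,0,-106,0]
    - [0,-15,0,-106,0]
    - [0,-15,0,-106,0]

```text
clock: 5.12
eef_pos: [399.8, -226.7, 148.8]
eef_rot: [-3.141, 0.001, 0.043]
wrist_force: [-0.6, 0.5, 0.4]
finger_gap: 0.4
finger_force: 0.0
```

```bash
python3 - <<'E'
from h import *
c=imaging.camera("side");cv2.imwrite("pics/s4.png",cv2.resize(c["img"][100:240,290:470,::-1],None,fx=4,fy=4,interpolation=2))
yaw=.0435;ex=np.array([np.cos(yaw),np.sin(yaw),0]);o=np.array([526.5,-222.2,0])
for a in (.8,1.05,1.2): print(a,proj(c,[o+ex*(60-124*np.cos(a))+[0,0,52+124*np.sin(a)]]))
for q in find_in(c,"wide_lid_edge"):print(q)
E
```

```text
0.8 [[375.40330274 147.87669496]]
1.05 [[368.15469608 141.3452576 ]]
1.2 [[363.12494989 138.12994505]]
{'rect': [356.7, 153.3, 31.8, 45.5], 'p': 0.73}
```

View pics/s4.png

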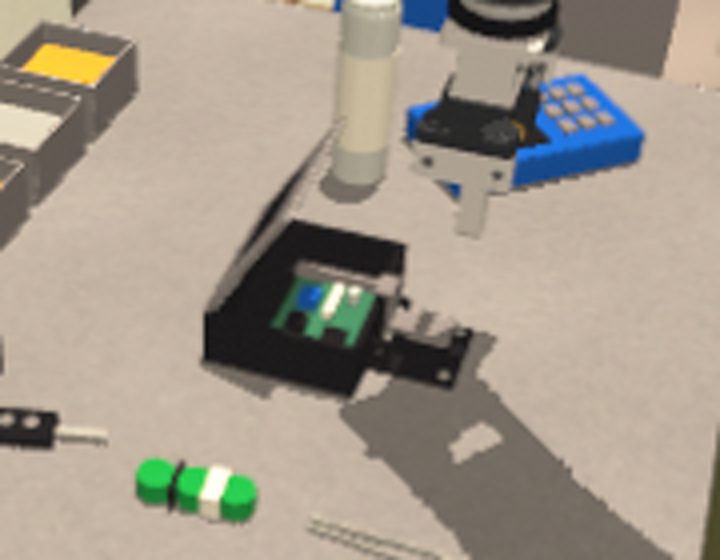

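The lid stands at about 1.05 rad, with its edge between crop pixels (340,125) and (295,220). The tab is back up. Now I'll push with the fingertips at z≈130.

Request:
arm_command:
  steps:
    - [0,50,0,0,0]
    - [0,95,0,0,0]
    - [0,107,0,0,0]
    - [0,117,0,0,0]
    - [0,127,0,0,0]
    - [0,137,0,0,0]
    - [0,147,0,0,0]
    - [0,157,0,0,0]
    - [0,167,0,0,0]
    - [0,175,0,0,0]
    - [0,182,0,0,0]
    - [0,188,0,0,0]
    - [0,192,0,0,0]
    - [0,195,0,0,0]
    - [0,195,0,0,0]

```text
clock: 7.1
eef_pos: [594.9, -218.5, 149.4]
eef_rot: [-3.142, -0.0, 0.043]
wrist_force: [0.2, -0.4, 0.1]
finger_gap: 0.5
finger_force: 0.0
```

Request:
arm_command:
  steps:
    - [0,2,0,0,0]
    - [0,4,0,0,0]
    - [0,6,0,0,0]
    - [0,7,0,0,0]
    - [0,8,0,0,0]

```text
clock: 7.72
eef_pos: [600.4, -218.4, 149.1]
eef_rot: [-3.14, 0.007, 0.043]
wrist_force: [-25.5, 1.2, 10.5]
finger_gap: 0.4
finger_force: 13.5
```

```bash
python3 - <<'E'
from h import *
c=imaging.camera("side");cv2.imwrite("pics/s5.png",cv2.resize(c["img"][70:210,270:450,::-1],None,fx=4,fy=4,interpolation=2))
yaw=.0435;ex=np.array([np.cos(yaw),np.sin(yaw),0]);ey=np.array([-ex[1],ex[0],0]);o=np.array([526.5,-222.2,0])
for a in (1.5,1.7,1.85): print(a,(proj(c,[o+s*75*ey+ex*(60-124*np.cos(a))+[0,0,52+124*np.sin(a)] for s in(1,-1)])-[270,70])*4)
E
```

```text
1.5 [[295.85592056 306.81663141]
 [358.76922846 207.24463304]]
1.7 [[264.85140554 301.02051498]
 [330.02195274 202.52874989]]
1.85 [[242.38624691 300.37196742]
 [309.0483558  202.53008611]]
```

View pics/s5.png

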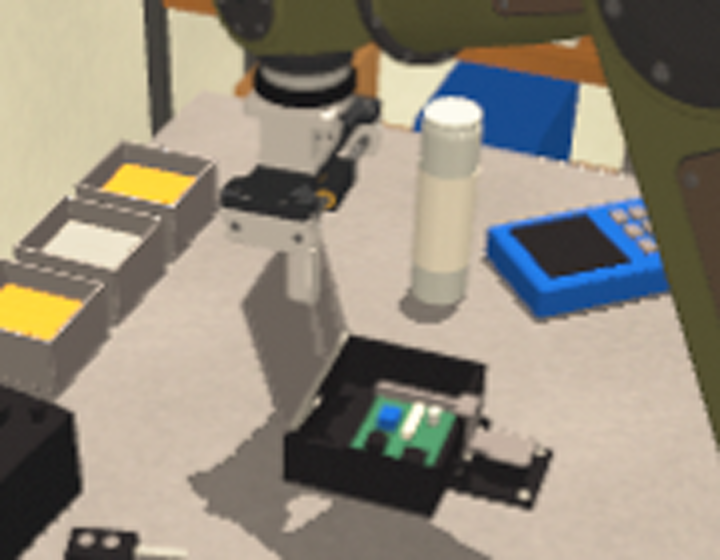

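The lid's near corner is at crop (243,300), which matches 1.85 rad, and the 25 N reaction confirms it is on the stop. I'll back off and lift away.

Request:
arm_command:
  steps:
    - [0,-4,0,0,0]
    - [0,-15,0,0,0]
    - [0,-50,0,0,0]
    - [0,-95,0,-20,0]
    - [0,-145,0,-50,0]
    - [0,-190,0,-80,0]
    - [0,-220,0,-100,0]
    - [0,-220,0,-100,0]
    - [0,-220,0,-100,0]
    - [0,-220,0,-100,0]

```text
clock: 9.02
eef_pos: [383.4, -227.4, 248.5]
eef_rot: [-3.141, 0.001, 0.044]
wrist_force: [0.2, -0.2, -0.6]
finger_gap: 0.3
finger_force: 0.0
```

```bash
python3 - <<'E'
from h import *
s=monitor.read_state();print(s["clock"],s["eef_pos"],s["wrist_force"])
c=imaging.camera("side");cv2.imwrite("pics/s6.png",cv2.resize(c["img"][70:330,230:450,::-1],None,fx=2.3,fy=2.3,interpolation=2))
E
```

```text
9.025 [ 383.42561133 -227.40963891  248.50387588] [ 0.18597458 -0.24261984 -0.60983892]
```

View pics/s6.png

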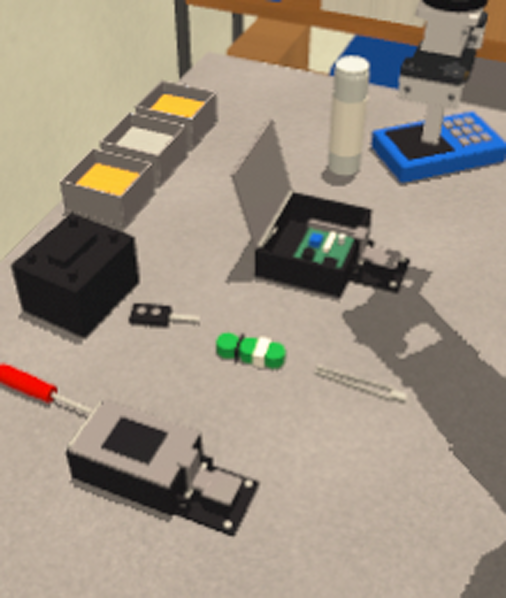

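The lid is standing open by itself (crop 235–290, 120–245) with the board in place. The narrow holder is shut and the arm is clear.

```bash
python3 -c "
from cell import job
print(job.sign_off())"
```

```text
the job is handed in; nothing more can be done
None
```

The wide holder is open with its lid standing by itself at the stop and its tab sprung back; the narrow holder is still shut, the board and other loose things look unmoved, and the job was handed in at about 9 s.

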